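# Rehang the fittings basket on the green stand

### The job

The small metal basket with the dish of brass fittings hangs on the red hook stand. Take it by its wooden handle, lift it off and hang it on the hook of the green stand (not the blue one), its bail lying squarely across both prongs. Carry it level all the way so that the dish stays upright in it, do not set it down anywhere on the way, and let go once it hangs.

Things in the scene. Friction and masses are not known exactly. Their poses are not given: they have to be found in the camera images.
- basket: Open aluminium basket 70 (x) x 90 (y) x 26 mm, 0.15 kg. Origin: centre of underside; axes as the hook's it hangs on. Rigid wire bail: 6 mm legs at y = +-47, top bar along y (+-37), axis at z = 85 mm, lying on both prongs. Brown wooden handle above the bar's middle: 30 (x) x 12 (y) mm, z = 95 to 135; pinch it across the 12 mm, fingers closing along y. Lift the bar 18 to 45 mm to pass the hook's tips.
- red_stand: Red stand, fixed, basket on it at the start. Origin: on the table below the middle of its hook's seat; z up, x from the hook's open tips to its post, y across; yaw within 0.3 rad, tips towards the robot. Base plate 10 mm thick. Post at x = +55 mm, 155 mm high. Like it are the green stand and an empty blue one; the three stand left, middle, right in any order, 170 mm or more apart.
- green_stand: Green stand, fixed, made as the red one (same origin and axes). Hook: two 8 mm rods along x at y = +-15 mm; seat flat from x = -12 to +12, top at z = 137 mm; upturned tips at x = -27, 152 mm high; open end at -x. A basket hung there has its origin at x = y = 0, z = 55 mm. All stands are 155 mm high: carry the basket over them with its underside above 170 mm.
- dish: Small clear open dish with brass fittings, 36 mm across, 16 mm high, standing loose on the basket's floor (4 mm thick). Origin: centre of its underside.
There are look-alikes about, which are no part of the job. Leave any black or turquoise look-alike of the dish alone.

How it is judged:
By the outcome, as a careful person would: the job done as asked, in the order asked, and still so for the second after the job is handed in, with the robot touching nothing.
It also fails if it takes over 58 s, if anything falls off the work surface, if the arm or the gripper's body presses on something with over 40 N, if the wrist force passes 120 N, or if a joint passes its speed limit or range.

### The arm

A 6-joint arm with a two-finger parallel gripper is mounted at the origin on a cart in front of the work surface, level with it; the furniture and walls round the work are solid. World frame = base frame: x ahead of the robot, y to its left, z up, the work surface at z = 0. Lengths are in m, angles in degrees, forces in N, time in s.
With the tool pointing down it reaches from about 0.4 to 0.825 m from the base axis. Payload 7 kg.
Tool frame: the origin (TCP) lies on the centre line of the jaws, within the pads' length; the fingertips stand 22 mm ahead of it and the grasp point (between the pads) lies 3 mm ahead of it; z points along the fingers, y is the line along which they close (so a half turn about z gives the same grasp; the last joint's range is limited). The gripper opens to 88 mm and grips with 3 to 60 N. Pads are 19 mm wide; open, the fingers measure 130 mm over their backs; the gripper's body (78 mm by 193 mm) begins 47 mm behind the grasp point.
Start: joints at [-48.753, 20.546, 0.682, 0, -70.136, -16.507], TCP at [0.282, -0.613, 0.249] pointing down, gripper open.
Joint ranges: [-176.03, 176.03], [-82.01, 121.73], [-58.28, 71.71], [-173.87, 95.51], [-174.79, -0.11], [-173.66, 173.66]. Speed limits (degrees/s): [136.94, 136.94, 172.46, 180, 180, 180].

### API

Orientations are given as [roll, pitch, yaw] about the fixed x, y, z axes, in that order (R = Rz(yaw) Ry(pitch) Rx(roll)).
In Python, from plant import get_state, cams, r gives the robot as it stands.
- The arm moves only by the tool apply_moves, never from a script. Its argument "targets" is a list of rows, each an object with "dp": the shift along the world's x, y, z in m, a list of three; "yaw": the turn about the world's z in degrees. In form: [{"dp": [x, y, z], "yaw": yaw}, ...]. A call has 1 to 20 rows; each row is the pose to reach, as a shift and turn from the pose commanded when the call began; what a row does not reach only later rows make up. A row lasts 1/12 s, in which the tool goes at most 41.7 mm and 7.16 degrees, less where a joint would pass 70% of its speed; a pose out of reach is approached as far as the arm can. A call with a gripper value outside its range is refused whole. "grip" is the gripper command: -1 is fully open, 1 is shut, values between are in proportion, set as the call begins (left out, the last holds). The fingers move at their own pace and stop on an object; "squeeze" is the grip in N (left out, the last holds). Time passes only in rows, so rows that repeat a pose let the fingers close. It gives the time, the measured TCP pose, the force, the opening and the grip force at its end, in the units of the state.
- get_state(): the state, without advancing time (a new reading comes with each control period).
- cams.capture(name): name is "scene" or "top" or "wrist"; returns a dict with "image" (420x560x3 uint8, red, green, blue), "range_z" (420x560 float32, m along the optical axis (not along the pixel's ray), 0 where there is no reading), "fx", "fy", "cx", "cy" (pixels), "R" (3x3) and "t" (3): a world point X has camera coordinates R X + t; the wrist camera has in their place "T_tool_cam" (4x4, takes a point from camera to tool coordinates, whose origin is the TCP and whose axes are the flange's). Camera axes: x right, y down, z forward; pixel columns grow to the right and rows downward; lengths in m; the calibration is good to about 2 mm. A picture is of the moment at which its call begins: read the wrist's pose just before it.
- r.close_job(): hands the job in; it is judged then, once.
The state is a dict: "time_s": time; "joints": joint angles; "qd": joint speeds; "joint_torque": joint torques, N m; "tcp_pos": TCP position; "eef_rot": TCP orientation; "contact_force": force on the tool from outside, world axes, zero at the start; "moment": the same for the moment, N m; "gripper_width": finger opening in m; "gripper_force": force on a finger pad.
Only numpy, scipy, OpenCV 4.12 (cv2) and the standard library are available. Lean on these libraries where they do the work, as an engineer would, in place of code of your own. Each camera call takes 0.05 s, during which the arm holds its last target. There are 200 camera calls.

## Working session

There is one attempt and no reset: what is moved stays moved. The work goes in short steps, Python scripts to look and compute and a tool call to move; the robot and the scene stay as the last step left them, time stands still between calls to the robot, and variables do not carry over. Pictures are saved under pics/ and viewed, at most 10 in all, crops included, and the job is handed in when it is done.

Besides the shell and the picture viewer there is one more tool, called after "Request:" as name(argument=value, ...) on one line, values as JSON. apply_moves: Moves the arm, as the interface text tells. Its arguments: {"type":"object","properties":{"targets":{"type":"array","items":{"type":"object","properties":{"dp":{"type":"array","items":{"type":"number"}},"yaw":{"type":"number"}}}},"grip":{"type":"number"},"squeeze":{"type":"number"}},"required":["targets"]}

```bash
mkdir -p pics; ls; python3 - <<'E'
from plant import get_state, cams, r
import cv2, numpy as np
s=get_state(); print({k:np.round(v,3).tolist() for k,v in s.items()})
for n in ("scene","top"):
    c=cams.capture(n); cv2.imwrite(f"pics/{n}0.png",c["image"][:,:,::-1]); np.savez(f"{n}0.npz",**c)
    print(n,c["fx"],c["fy"],c["cx"],c["cy"],np.round(c["R"],3).tolist(),np.round(c["t"],3))
E
```

```text
pics
{'time_s': 0.0, 'joints': [-48.754, 20.59, 0.632, -0.019, -70.137, -16.505], 'qd': [0.042, 0.005, 0.01, -0.009, -0.051, 0.132], 'joint_torque': [0.0, -58.272, 29.306, 6.997, 0.007, -0.0], 'tcp_pos': [0.282, -0.613, 0.248], 'eef_rot': [179.904, -0.01, -155.265], 'contact_force': [0.29, 0.431, -0.933], 'moment': [0.005, 0.003, 0.013], 'gripper_force': 0.0, 'gripper_width': 0.088}
scene 395.7498088762693 395.7498088762693 281.5730008372833 217.27459048781327 [[0.443, -0.896, -0.017], [-0.406, -0.184, -0.895], [0.799, 0.404, -0.445]] [-0.238  0.251  0.561]
top 479.6118849405613 479.6118849405613 274.8366363547703 204.5149045147239 [[0.013, -1.0, -0.008], [-0.99, -0.012, -0.144], [0.143, 0.009, -0.99]] [-0.056  0.44   1.218]
```

View pics/scene0.png

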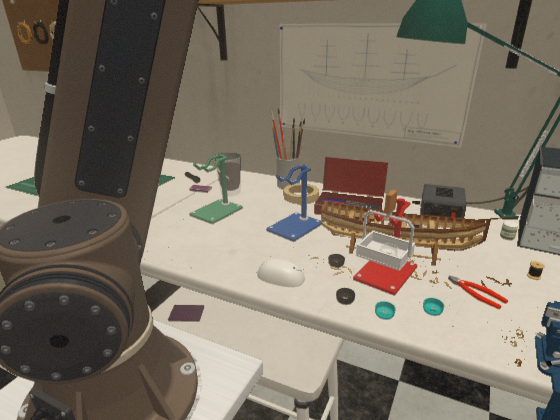

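View pics/top0.png

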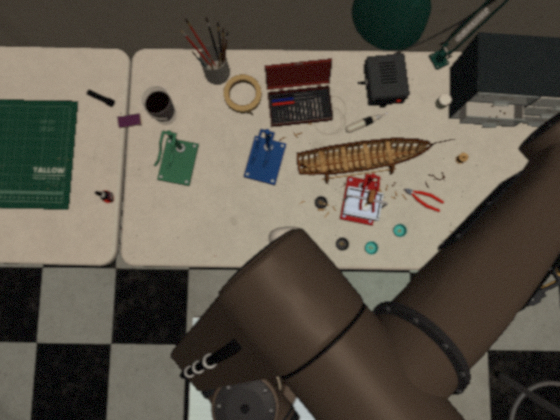

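The scene view shows red with the basket at about (385,245) and its handle at about (391,205), blue in the middle at (295,220), and green on the left at (215,195). The top view has red at (362,198), blue at (265,157) and green at (178,158). Next I'll measure by colour and range.

```bash
cat > h.py <<'E'
import numpy as np, cv2
def cloud(c, R=None, t=None):
    """world points (H,W,3) from range; R,t world->cam"""
    R=c["R"] if R is None else R; t=c["t"] if t is None else t
    v,u=np.mgrid[:420,:560]; z=c["range_z"]
    P=np.stack([(u-c["cx"])/c["fx"]*z,(v-c["cy"])/c["fy"]*z,z],-1)
    P=(P-t)@R; P[z<=0]=np.nan; return P
def hsv(c): return cv2.cvtColor(c["image"],cv2.COLOR_RGB2HSV)
def ray(c,u,v,z,R=None,t=None):
    R=c["R"] if R is None else R; t=c["t"] if t is None else t
    d=R.T@np.array([(u-c["cx"])/c["fx"],(v-c["cy"])/c["fy"],1.]); o=-R.T@t
    return o+d*(z-o[2])/d[2]
E
python3 - <<'E'
from h import *
for n in ("top","scene"):
    c=dict(np.load(n+"0.npz")); P=cloud(c); H=hsv(c)
    print(n,"cam at",np.round(-c["R"].T@c["t"],3))
    box=(P[...,0]>.3)&(P[...,0]<.9)&(abs(P[...,1])<.45)&(P[...,2]>.004)&(P[...,2]<.25)
    for nm,lo,hi in (("red",(0,150,60),(8,255,255)),("green",(55,80,40),(82,255,255)),("blue",(105,120,40),(125,255,255))):
        m=(cv2.inRange(H,lo,hi)>0)&box; p=P[m]
        if not len(p): print(nm,"none"); continue
        # base plate
        b=m&(P[...,2]<.02); pts=P[b]
        k,l,st,ce=cv2.connectedComponentsWithStats(b.astype(np.uint8)); j=1+st[1:,4].argmax()
        pts=P[l==j]; rc=cv2.minAreaRect((pts[:,:2]*1000).astype(np.float32))
        print(nm,"plate z",np.round(np.median(pts[:,2]),4),"rect",np.round(rc[0],1),np.round(rc[1],1),round(rc[2],1), "max z",np.round(np.nanpercentile(p[:,2],99),3))
        near=np.hypot(p[:,0]*1000-rc[0][0],p[:,1]*1000-rc[0][1])<120
        up=p[near&(p[:,2]>.12)]
        print("  up n",len(up),np.round(up[:: max(1,len(up)//12)],3).tolist())
    hb=(P[...,0]>.4)&(P[...,0]<.75)&(P[...,1]<-.05)&(P[...,1]>-.4)&(P[...,2]>.15)&(P[...,2]<.22)
    q=P[hb]; print("high pts near red",len(q),np.round(np.nanmin(q,0),3),np.round(np.nanmax(q,0),3)) if len(q) else 0
    hb=(P[...,0]>.3)&(P[...,0]<.95)&(abs(P[...,1])<.6)&(P[...,2]>.10)&(P[...,2]<.6)
    g={}
    for a in P[hb]: g[(round(a[0]/.05),round(a[1]/.05))]=max(a[2],g.get((round(a[0]/.05),round(a[1]/.05)),0))
    if n=="scene": print({(round(k[0]*.05,2),round(k[1]*.05,2)):round(float(v),2) for k,v in g.items()})
E
```

```text
top cam at [ 0.262 -0.062  1.268]
red plate z 0.0098 rect [ 407.6 -261.1] [72.1 10.5] 79.3 max z 0.191
  up n 120 [[0.499, -0.266, 0.154], [0.496, -0.277, 0.158], [0.494, -0.278, 0.152], [0.492, -0.276, 0.152], [0.488, -0.266, 0.157], [0.487, -0.266, 0.152], [0.482, -0.262, 0.152], [0.48, -0.29, 0.151], [0.475, -0.264, 0.149], [0.47, -0.261, 0.153], [0.466, -0.288, 0.149], [0.462, -0.291, 0.146]]
green plate z 0.0102 rect [557.9 212.8] [ 83.4 113.3] 78.6 max z 0.155
  up n 139 [[0.596, 0.22, 0.155], [0.594, 0.201, 0.152], [0.59, 0.199, 0.15], [0.584, 0.195, 0.153], [0.577, 0.195, 0.153], [0.569, 0.194, 0.154], [0.56, 0.2, 0.149], [0.555, 0.196, 0.143], [0.546, 0.201, 0.139], [0.539, 0.199, 0.136], [0.531, 0.201, 0.14], [0.525, 0.202, 0.133], [0.513, 0.205, 0.15]]
blue plate z 0.0102 rect [564.6 -21. ] [ 82.2 114.3] 75.6 max z 0.154
  up n 191 [[0.603, -0.018, 0.157], [0.597, -0.033, 0.15], [0.585, -0.04, 0.152], [0.577, -0.038, 0.154], [0.571, -0.004, 0.145], [0.566, -0.033, 0.146], [0.558, -0.002, 0.137], [0.554, -0.033, 0.137], [0.55, -0.033, 0.133], [0.542, -0.002, 0.134], [0.536,
[... 1745 characters left out ...]
.12, (0.75, -0.55): 0.2, (0.6, 0.2): 0.15, (0.7, 0.2): 0.12, (0.55, 0.2): 0.15, (0.75, 0.0): 0.12, (0.8, 0.0): 0.12, (0.8, -0.05): 0.13, (0.55, 0.25): 0.15, (0.75, -0.05): 0.12, (0.8, -0.1): 0.13, (0.75, -0.5): 0.2, (0.65, 0.3): 0.11, (0.65, 0.25): 0.12, (0.65, 0.2): 0.12, (0.8, -0.15): 0.12, (0.7, -0.5): 0.2, (0.7, -0.55): 0.2, (0.8, -0.2): 0.13, (0.5, 0.25): 0.15, (0.6, -0.05): 0.16, (0.5, 0.2): 0.15, (0.6, 0.0): 0.15, (0.8, -0.6): 0.15, (0.55, 0.0): 0.15, (0.55, -0.05): 0.15, (0.5, 0.0): 0.15, (0.5, -0.05): 0.15, (0.45, -0.25): 0.19, (0.45, -0.3): 0.19, (0.4, -0.25): 0.19, (0.5, -0.3): 0.15, (0.65, -0.5): 0.13, (0.65, -0.55): 0.13, (0.4, -0.3): 0.17, (0.6, -0.5): 0.11, (0.6, -0.45): 0.11}
```

```bash
python3 - <<'E'
import cv2,numpy as np
a=cv2.imread("pics/scene0.png");b=cv2.imread("pics/top0.png")
f=lambda i,x,y,w,h,s:cv2.resize(i[y:y+h,x:x+w],None,fx=s,fy=s,interpolation=cv2.INTER_CUBIC)
A=np.vstack([np.hstack([f(a,340,190,100,75,4),f(a,180,150,100,75,4)]),np.hstack([f(b,320,160,100,75,4),f(b,130,115,100,75,4)])])
cv2.imwrite("pics/crops.png",A)
E
```

```text
(no output)
```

View pics/crops.png

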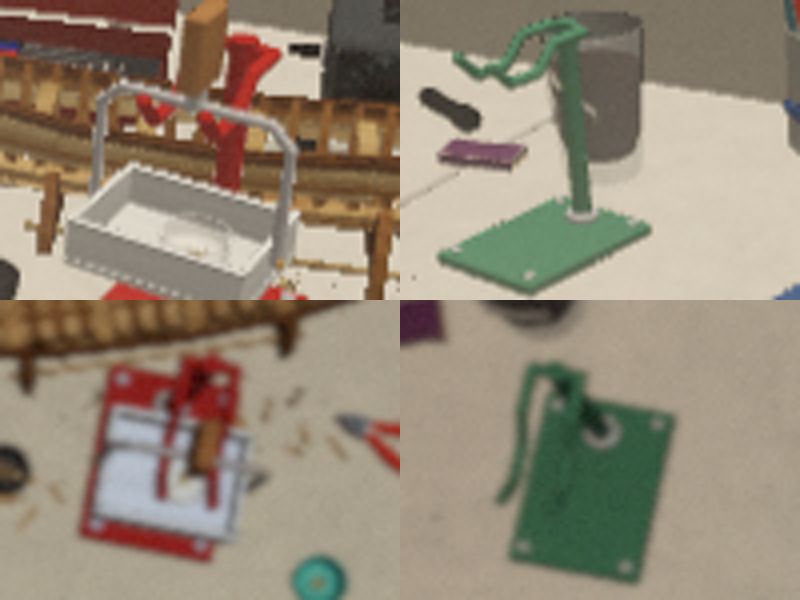

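The crops show the basket's bail lying on both red prongs, with the handle at about scene (391,200). The green hook is empty and its tips point toward the robot. Both stands are yawed by about −11°. I'll go above red for a near look.

```bash
python3 - <<'E'
from plant import cams
import numpy as np
c=cams.capture("wrist"); print(np.round(c["T_tool_cam"],3).tolist(),c["fx"],c["cx"],c["cy"])
E
```

```text
[[-0.0, -0.96, -0.281, 0.077], [1.0, -0.001, 0.001, 0.0], [-0.001, -0.281, 0.96, -0.136], [0.0, 0.0, 0.0, 1.0]] 363.6446012344905 282.1815051220815 205.24696997454274
```

Request:
apply_moves(targets=[{"dp": [0.02,0.03,0.02],"yaw": -3},{"dp": [0.04,0.06,0.05],"yaw": -9},{"dp": [0.06,0.09,0.08],"yaw": -16},{"dp": [0.08,0.12,0.1],"yaw": -23},{"dp": [0.1,0.15,0.11],"yaw": -29},{"dp": [0.12,0.18,0.11],"yaw": -35},{"dp": [0.13,0.21,0.11],"yaw": -35},{"dp": [0.14,0.24,0.11],"yaw": -35},{"dp": [0.15,0.27,0.11],"yaw": -35},{"dp": [0.16,0.3,0.11],"yaw": -35},{"dp": [0.168,0.32,0.11],"yaw": -35},{"dp": [0.17,0.333,0.11],"yaw": -35},{"dp": [0.17,0.333,0.11],"yaw": -35},{"dp": [0.17,0.333,0.11],"yaw": -35}], grip=-1)

```text
time_s: 1.32
tcp_pos: [0.4525, -0.2795, 0.3586]
eef_rot: [180.0, 0.0, 169.8]
contact_force: [-0.2, -1.0, -0.3]
gripper_width: 0.0878
gripper_force: 0.0
```

```bash
cat >> h.py <<'E'
def wrist(name):
    from plant import get_state, cams
    from scipy.spatial.transform import Rotation as Ro
    s=get_state(); c=cams.capture("wrist")
    W=np.eye(4); W[:3,:3]=Ro.from_euler("xyz",s["eef_rot"],degrees=True).as_matrix(); W[:3,3]=s["tcp_pos"]
    M=np.linalg.inv(W@c["T_tool_cam"]); c["R"]=M[:3,:3]; c["t"]=M[:3,3]
    cv2.imwrite(f"pics/{name}.png",c["image"][:,:,::-1]); np.savez(name+".npz",**c); return c,s
E
python3 - <<'E'
from h import *
c,s=wrist("w1"); P=cloud(c); H=hsv(c)
print(s["tcp_pos"],s["eef_rot"])
# handle: high points
hi=(P[...,2]>.165)&(P[...,2]<.21); n,l,st,ce=cv2.connectedComponentsWithStats(hi.astype(np.uint8)); print(st[1:].tolist())
top=(P[...,2]>.186)&(P[...,2]<.2); 
for m in (hi,top):
    p=P[m]; rc=cv2.minAreaRect((p[:,:2]*1000).astype(np.float32)); print(len(p),p[:,2].max(),np.round(rc[0],1),np.round(rc[1],1),rc[2], np.median(H[m],0))
E
```

```text
[ 0.45254566 -0.27946181  0.35861743] [1.79998792e+02 2.80212100e-03 1.69838691e+02]
[[281, 156, 14, 38, 509]]
509 0.19185577984447932 [ 440.9 -272.6] [11.4 29.9] 79.86515045166016 [ 14. 172. 108.]
459 0.19185577984447932 [ 440.9 -272.6] [11.3 29.8] 79.81255340576172 [ 14. 173. 109.]
```

View pics/w1.png

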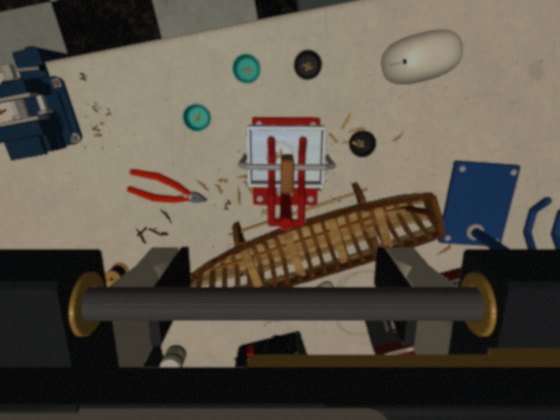

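The wrist view shows the handle at pixels (288,172), upright and lined up with the jaws. Its centre is (0.441, −0.273), its top z is about 0.191, its size is 30×11.4 mm and its yaw is −10.2°, all in line with the text. I'll go halfway down and check from near.

Request:
apply_moves(targets=[{"dp": [-0.006,0.004,-0.02],"yaw": 0},{"dp": [-0.0115,0.007,-0.05],"yaw": 0},{"dp": [-0.0115,0.007,-0.08],"yaw": 0},{"dp": [-0.0115,0.007,-0.1],"yaw": 0},{"dp": [-0.0115,0.007,-0.1],"yaw": 0},{"dp": [-0.0115,0.007,-0.1],"yaw": 0}])

```text
time_s: 1.87
tcp_pos: [0.4404, -0.2739, 0.2582]
eef_rot: [-180.0, -0.1, 169.7]
contact_force: [0.6, 0.1, 0.8]
gripper_width: 0.0876
gripper_force: 0.0
```

```bash
python3 - <<'E'
from h import *
c,s=wrist("w2"); P=cloud(c); H=hsv(c)
print(s["tcp_pos"],s["eef_rot"])
hi=(P[...,2]>.155)&(P[...,2]<.21)&(abs(P[...,0]-.44)<.06)&(abs(P[...,1]+.273)<.06)&(H[...,0]>8)
p=P[hi]; rc=cv2.minAreaRect((p[:,:2]*1000).astype(np.float32)); print(len(p),p[:,2].max(),rc)
# triangulate handle's top from brown blob centre, wrist w1 vs w2
def px(c,z0=.183):
    P=cloud(c); m=(P[...,2]>z0)&(P[...,2]<.2)&(abs(P[...,0]-.44)<.06)&(abs(P[...,1]+.273)<.06); v,u=np.nonzero(m); return u.mean(),v.mean()
w1=dict(np.load("w1.npz")); A=[];b=[]
for k in (w1,c):
    u,v=px(k); d=k["R"].T@np.array([(u-k["cx"])/k["fx"],(v-k["cy"])/k["fy"],1]); d/=np.linalg.norm(d); o=-k["R"].T@k["t"]
    Q=np.eye(3)-np.outer(d,d); A.append(Q); b.append(Q@o); print(u,v)
print("tri",np.linalg.solve(sum(A),sum(b)))
g=(abs(P[...,0]-.44)<.09)&(abs(P[...,1]+.273)<.06)
bar=g&(H[...,1]<60)&(P[...,2]>.128)&(P[...,2]<.15); q=P[bar]; print("bar",len(q),np.round(np.percentile(q,[2,50,98],axis=0),4).tolist(), np.polyfit(q[:,1],q[:,0],1))
red=g&((H[...,0]<8)|(H[...,0]>174))&(H[...,1]>130)&(P[...,2]>.12)&(P[...,2]<.16); q=P[red]; print("prongs",len(q),np.round(np.percentile(q,[2,50,98],axis=0),4).tolist())
dish=(abs(P[...,0]-.44)<.05)&(abs(P[...,1]+.273)<.05)&(P[...,2]>.054)&(P[...,2]<.085); q=P[dish];print("floor z",np.round(np.percentile(q[:,2],[5,50,95]),4))
E
```

```text
[ 0.44038235 -0.27388325  0.2582283 ] [-1.79973642e+02 -1.27294209e-01  1.69682626e+02]
1122 0.19206409562610072 ((440.5570373535156, -273.07696533203125), (12.070006370544434, 29.878299713134766), 78.61231231689453)
287.40511727078894 175.95735607675905
283.62419700214133 230.26659528907922
tri [ 0.44083938 -0.27293704  0.18553316]
bar 964 [[0.4158, -0.3193, 0.1317], [0.439, -0.2792, 0.1421], [0.45, -0.2266, 0.1474]] [0.17413125 0.48652886]
prongs 2507 [[0.4124, -0.2983, 0.1271], [0.4681, -0.2814, 0.1497], [0.4955, -0.2536, 0.1551]]
floor z [0.0581 0.0604 0.0815]
```

Near view: handle (0.4407, −0.273), top 0.192 by range and triangulated side-centroid 0.186, bar top about 0.143. All fit the text. I'll descend and grasp.

Request:
apply_moves(targets=[{"dp": [0.0,0.001,-0.02],"yaw": 0},{"dp": [0.0,0.001,-0.045],"yaw": 0},{"dp": [0.0,0.001,-0.065],"yaw": 0},{"dp": [0.0,0.001,-0.078],"yaw": 0},{"dp": [0.0,0.001,-0.084],"yaw": 0},{"dp": [0.0,0.001,-0.084],"yaw": 0},{"dp": [0.0,0.001,-0.084],"yaw": 0}])

```text
time_s: 2.5
tcp_pos: [0.4419, -0.2725, 0.176]
eef_rot: [-180.0, 0.1, 169.7]
contact_force: [0.0, -0.2, 0.3]
gripper_width: 0.0881
gripper_force: 0.0
```

Request:
apply_moves(targets=[{"dp": [0,0,0]},{"dp": [0,0,0]},{"dp": [0,0,0]},{"dp": [0,0,0]},{"dp": [0,0,0]},{"dp": [0,0,0]},{"dp": [0,0,0]},{"dp": [0,0,0]},{"dp": [0,0,0]},{"dp": [0,0,0]},{"dp": [0,0,0]},{"dp": [0,0,0]}], grip=1, squeeze=25)

```text
$.targets[0]: bad value
```

Request:
apply_moves(targets=[{"dp": [0,0,0],"yaw": 0},{"dp": [0,0,0],"yaw": 0},{"dp": [0,0,0],"yaw": 0},{"dp": [0,0,0],"yaw": 0},{"dp": [0,0,0],"yaw": 0},{"dp": [0,0,0],"yaw": 0},{"dp": [0,0,0],"yaw": 0},{"dp": [0,0,0],"yaw": 0},{"dp": [0,0,0],"yaw": 0},{"dp": [0,0,0],"yaw": 0},{"dp": [0,0,0],"yaw": 0},{"dp": [0,0,0],"yaw": 0}], grip=1, squeeze=25)

```text
time_s: 3.5
tcp_pos: [0.4409, -0.2721, 0.1745]
eef_rot: [-180.0, -0.0, 169.7]
contact_force: [0.2, -1.8, 0.3]
gripper_width: 0.0131
gripper_force: 0.7
```

Request:
apply_moves(targets=[{"dp": [0,0,0],"yaw": 0},{"dp": [0,0,0],"yaw": 0},{"dp": [0,0,0],"yaw": 0},{"dp": [0,0,0],"yaw": 0},{"dp": [0,0,0],"yaw": 0},{"dp": [0,0,0],"yaw": 0}])

```text
time_s: 4.0
tcp_pos: [0.441, -0.272, 0.1746]
eef_rot: [180.0, 0.0, 169.7]
contact_force: [-0.2, 1.0, 0.3]
gripper_width: 0.0123
gripper_force: 25.0
```

Firmly gripped at 12.3 mm and 25 N. Now I'll lift 32 mm, which clears the tips by 17 mm while the basket body stays below the rods.

Request:
apply_moves(targets=[{"dp": [0,0,0.001],"yaw": 0},{"dp": [0,0,0.003],"yaw": 0},{"dp": [0,0,0.006],"yaw": 0},{"dp": [0,0,0.01],"yaw": 0},{"dp": [0,0,0.014],"yaw": 0},{"dp": [0,0,0.018],"yaw": 0},{"dp": [0,0,0.022],"yaw": 0},{"dp": [0,0,0.026],"yaw": 0},{"dp": [0,0,0.029],"yaw": 0},{"dp": [0,0,0.031],"yaw": 0},{"dp": [0,0,0.032],"yaw": 0},{"dp": [0,0,0.032],"yaw": 0},{"dp": [0,0,0.032],"yaw": 0}])

```text
time_s: 5.08
tcp_pos: [0.4409, -0.272, 0.2065]
eef_rot: [180.0, -0.0, 169.7]
contact_force: [-0.9, -0.4, -1.4]
gripper_width: 0.0117
gripper_force: 25.0
```

```bash
cat > lv.py <<'E'
from h import *
from plant import cams
import sys
c=cams.capture("scene"); np.savez(sys.argv[1]+".npz",**c); cv2.imwrite(f"pics/{sys.argv[1]}.png",c["image"][:,:,::-1])
P=cloud(c); from plant import get_state; s=get_state(); t=s["tcp_pos"]; print(t,s["contact_force"],s["gripper_width"])
H=hsv(c); m=(np.hypot(P[...,0]-t[0],P[...,1]-t[1])<.075)&(H[...,1]<60)&(P[...,2]<t[2]-.07)&(P[...,2]>t[2]-.125)
q=P[m]; print(len(q),"rel z",np.round(np.percentile(q[:,2],[1,5,50,95,99])-t[2],4))
E
python3 lv.py s1; python3 -c "
import cv2;a=cv2.imread('pics/s1.png')[150:300,300:480];cv2.imwrite('pics/s1c.png',cv2.resize(a,None,fx=4,fy=4,interpolation=2))"
```

```text
[ 0.4408441  -0.2719732   0.20637487] [-0.11286896  0.61086101 -1.78025679] 0.011961183981300371
1511 rel z [-0.1197 -0.1175 -0.1049 -0.0934 -0.0754]
```

View pics/s1c.png

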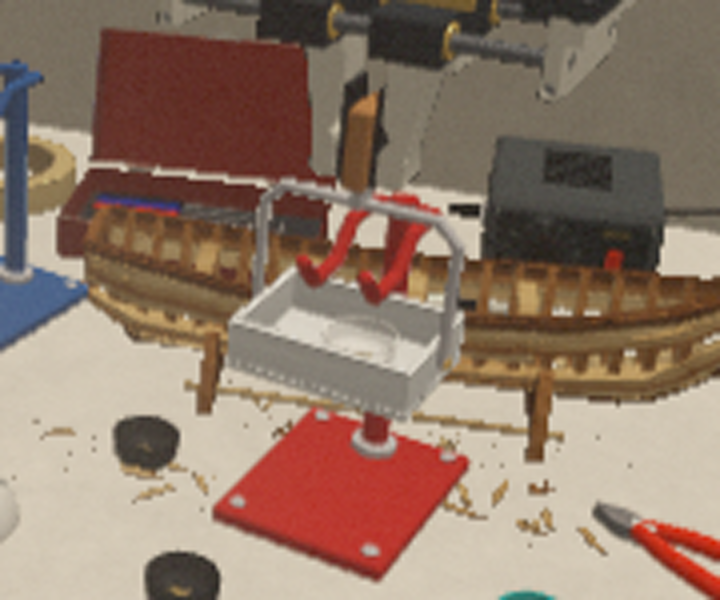

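The crop shows the basket level, its bar clear above the prong tips (near (365,280)), and the dish upright inside at about (360,335). Next I pull out along the hook's −x by 85 mm.

Request:
apply_moves(targets=[{"dp": [-0.001,0.0002,0],"yaw": 0},{"dp": [-0.004,0.0007,0],"yaw": 0},{"dp": [-0.009,0.0016,0],"yaw": 0},{"dp": [-0.016,0.0029,0],"yaw": 0},{"dp": [-0.024,0.0043,0],"yaw": 0},{"dp": [-0.032,0.0058,0],"yaw": 0},{"dp": [-0.04,0.0072,0],"yaw": 0},{"dp": [-0.048,0.0086,0],"yaw": 0},{"dp": [-0.056,0.0101,0],"yaw": 0},{"dp": [-0.064,0.0115,0],"yaw": 0},{"dp": [-0.071,0.0128,0],"yaw": 0},{"dp": [-0.077,0.0139,0],"yaw": 0},{"dp": [-0.081,0.0146,0],"yaw": 0},{"dp": [-0.0835,0.015,0],"yaw": 0},{"dp": [-0.084,0.0151,0],"yaw": 0},{"dp": [-0.084,0.0151,0],"yaw": 0},{"dp": [-0.084,0.0151,0],"yaw": 0}])

```text
time_s: 6.55
tcp_pos: [0.3573, -0.257, 0.2066]
eef_rot: [-180.0, 0.0, 169.7]
contact_force: [1.2, -0.3, -1.3]
gripper_width: 0.0118
gripper_force: 25.0
```

Request:
apply_moves(targets=[{"dp": [0,0,0.001],"yaw": 0},{"dp": [0,0,0.004],"yaw": 0},{"dp": [0,0,0.009],"yaw": 0},{"dp": [0,0,0.016],"yaw": 0},{"dp": [0,0,0.024],"yaw": 0},{"dp": [0,0,0.032],"yaw": 0},{"dp": [0,0,0.04],"yaw": 0},{"dp": [0,0,0.05],"yaw": 0},{"dp": [0,0,0.06],"yaw": 0},{"dp": [0,0,0.07],"yaw": 0},{"dp": [0,0,0.08],"yaw": 0},{"dp": [0,0,0.088],"yaw": 0},{"dp": [0,0,0.094],"yaw": 0},{"dp": [0,0,0.098],"yaw": 0},{"dp": [0,0,0.1],"yaw": 0},{"dp": [0,0,0.1],"yaw": 0},{"dp": [0,0,0.1],"yaw": 0}])

```text
time_s: 7.97
tcp_pos: [0.3568, -0.2568, 0.3062]
eef_rot: [180.0, -0.0, 169.7]
contact_force: [0.4, -0.8, -2.1]
gripper_width: 0.012
gripper_force: 25.0
```

Request:
apply_moves(targets=[{"dp": [0.0005,0.001,0],"yaw": 0},{"dp": [0.0019,0.0041,0],"yaw": 0},{"dp": [0.0042,0.0093,0],"yaw": 0},{"dp": [0.0074,0.0166,0],"yaw": 0},{"dp": [0.0121,0.0269,0],"yaw": 0},{"dp": [0.0177,0.0393,0],"yaw": 0},{"dp": [0.0233,0.0518,0],"yaw": 0},{"dp": [0.0288,0.0642,0],"yaw": 0},{"dp": [0.0344,0.0766,0],"yaw": 0},{"dp": [0.04,0.089,0],"yaw": 0},{"dp": [0.0456,0.1014,0],"yaw": 0},{"dp": [0.0512,0.1139,0],"yaw": 0},{"dp": [0.0567,0.1263,0],"yaw": 0},{"dp": [0.0623,0.1387,0],"yaw": 0},{"dp": [0.0688,0.1532,0],"yaw": 0},{"dp": [0.0753,0.1677,0],"yaw": 0},{"dp": [0.0809,0.1801,0],"yaw": 0},{"dp": [0.0856,0.1904,0],"yaw": 0},{"dp": [0.0893,0.1987,0],"yaw": 0},{"dp": [0.0916,0.2039,0],"yaw": 0}])

```text
time_s: 9.63
tcp_pos: [0.4489, -0.0519, 0.3065]
eef_rot: [-180.0, -0.0, 169.8]
contact_force: [0.4, 0.2, -2.1]
gripper_width: 0.0119
gripper_force: 25.0
```

Request:
apply_moves(targets=[{"dp": [0.0022,0.0056,0],"yaw": 0},{"dp": [0.005,0.0131,0],"yaw": 0},{"dp": [0.0086,0.0224,0],"yaw": 0},{"dp": [0.013,0.0336,0],"yaw": 0},{"dp": [0.0173,0.0448,0],"yaw": 0},{"dp": [0.0216,0.056,0],"yaw": 0},{"dp": [0.0259,0.0672,0],"yaw": 0},{"dp": [0.0302,0.0784,0],"yaw": 0},{"dp": [0.0346,0.0896,0],"yaw": 0},{"dp": [0.0389,0.1008,0],"yaw": 0},{"dp": [0.0425,0.1101,0],"yaw": 0},{"dp": [0.0457,0.1185,0],"yaw": 0},{"dp": [0.0482,0.125,0],"yaw": 0},{"dp": [0.05,0.1297,0],"yaw": 0},{"dp": [0.0511,0.1325,0],"yaw": 0},{"dp": [0.0514,0.1331,0],"yaw": 0},{"dp": [0.0514,0.1331,0],"yaw": 0},{"dp": [0.0514,0.1331,0],"yaw": 0}])

```text
time_s: 11.13
tcp_pos: [0.4998, 0.0798, 0.3066]
eef_rot: [-180.0, -0.0, 169.7]
contact_force: [-0.9, -0.8, -1.4]
gripper_width: 0.0117
gripper_force: 25.0
```

```bash
python3 - <<'E'
from h import *
from plant import cams
c,s=wrist("w3"); print(s["tcp_pos"],s["eef_rot"])
t=cams.capture("top"); np.savez("top1.npz",**t)
for n,k in (("w3",c),("top0",dict(np.load("top0.npz"))),("top1",t)):
    P=cloud(k); H=hsv(k)
    m=(cv2.inRange(H,(50,70,30),(88,255,255))>0)&(abs(P[...,0]-.545)<.09)&(abs(P[...,1]-.215)<.08)
    pl=P[m&(P[...,2]<.018)&(P[...,2]>.004)]; rc=cv2.minAreaRect((pl[:,:2]*1000).astype(np.float32)) if len(pl) else 0
    print(n,"plate",rc)
    q=P[m&(P[...,2]>.122)&(P[...,2]<.16)]; print(" up",len(q))
    if len(q)<20: continue
    psi=np.radians(-11); o=np.array([.543,.216]); d=q[:,:2]-o
    x=d@[np.cos(psi),np.sin(psi)]; y=d@[-np.sin(psi),np.cos(psi)]
    for lo,hi in ((-.036,-.024),(-.024,-.012),(-.012,.0),(0,.012),(.012,.025),(.025,.045)):
        b=(x>lo)&(x<hi)
        for sg in (-1,1):
            e=b&(y*sg>.004)
            if e.sum()>3: print("  x",lo,sg,e.sum(),"y lo/mean/hi",np.round([y[e].min(),y[e].mean(),y[e].max()],4),"zmax",round(q[e,2].max(),4))
    print("  x range",np.round([x.min(),x.max()],4))
E
```

```text
[0.49982368 0.07978017 0.30660635] [-1.79997025e+02 -2.55895181e-03  1.69726865e+02]
w3 plate ((558.075927734375, 211.64614868164062), (86.9178466796875, 116.89662170410156), 79.62618255615234)
 up 1321
  x -0.036 -1 79 y lo/mean/hi [-0.0199 -0.0179 -0.0146] zmax 0.153
  x -0.036 1 71 y lo/mean/hi [0.0098 0.0121 0.0156] zmax 0.154
  x -0.024 -1 104 y lo/mean/hi [-0.0199 -0.0178 -0.0129] zmax 0.1501
  x -0.024 1 92 y lo/mean/hi [0.0097 0.012  0.0158] zmax 0.1487
  x -0.012 -1 129 y lo/mean/hi [-0.0198 -0.0166 -0.0119] zmax 0.1386
  x -0.012 1 98 y lo/mean/hi [0.0107 0.0129 0.0157] zmax 0.1388
  x 0 -1 130 y lo/mean/hi [-0.0194 -0.0164 -0.0117] zmax 0.1407
  x 0 1 100 y lo/mean/hi [0.0105 0.0129 0.0161] zmax 0.1417
  x 0.012 -1 147 y lo/mean/hi [-0.0195 -0.017  -0.0133] zmax 0.1546
  x 0.012 1 140 y lo/mean/hi [0.0105 0.013  0.0161] zmax 0.1539
  x 0.025 -1 39 y lo/mean/hi [-0.0195 -0.0173 -0.0142] zmax 0.1547
  x 0.025 1 160 y lo/mean/hi [0.0105 0.0132 0.0162] zmax 0.1549
  x range [-0.0324  0.0511]
top0 plate ((558.3480834960938, 212.8031768798828), (84.23888397216797, 114.0740585327
[... 174 characters left out ...]
.012 -1 16 y lo/mean/hi [-0.0175 -0.0146 -0.01  ] zmax 0.14
  x 0 -1 17 y lo/mean/hi [-0.0178 -0.0144 -0.0099] zmax 0.1458
  x 0.012 -1 19 y lo/mean/hi [-0.0179 -0.0147 -0.0116] zmax 0.1557
  x 0.025 -1 28 y lo/mean/hi [-0.0181 -0.0141 -0.009 ] zmax 0.1558
  x range [-0.0321  0.0544]
top1 plate ((551.1444091796875, 214.21998596191406), (85.23784637451172, 99.16334533691406), 79.06398010253906)
 up 48
  x -0.036 -1 12 y lo/mean/hi [-0.0188 -0.0147 -0.0109] zmax 0.1558
  x -0.024 -1 14 y lo/mean/hi [-0.0197 -0.0152 -0.0102] zmax 0.1461
  x -0.012 -1 9 y lo/mean/hi [-0.0173 -0.0148 -0.0113] zmax 0.1396
  x 0.012 -1 9 y lo/mean/hi [-0.0172 -0.0142 -0.0119] zmax 0.1515
  x range [-0.0321  0.0269]
```

View pics/w3.png

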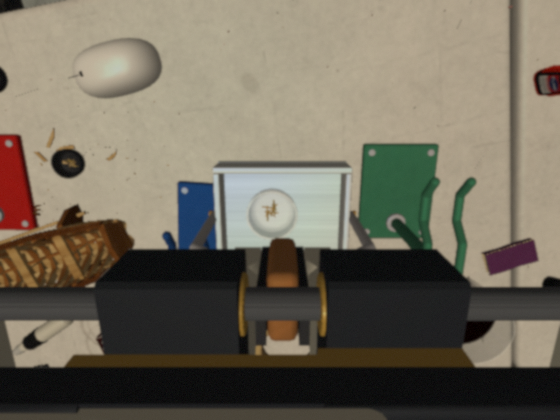

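The wrist view shows the dish upright in the level basket at (272,212), and the green prongs at (430,215) and (465,220) beside it. The green hook's seat is at about (0.542, 0.2155), seat top about 0.138, tips about 0.153, yaw −10.3°, which matches the current tool yaw. I'll move to the pre-position 85 mm in front of the hook, then descend to 32 mm above hanging height.

Request:
apply_moves(targets=[{"dp": [-0.0003,0.0011,0],"yaw": 0},{"dp": [-0.0012,0.0045,0],"yaw": 0},{"dp": [-0.0025,0.009,0],"yaw": 0},{"dp": [-0.0041,0.015,0],"yaw": 0},{"dp": [-0.0066,0.024,0],"yaw": 0},{"dp": [-0.0095,0.0347,0],"yaw": 0},{"dp": [-0.0128,0.0467,0],"yaw": 0},{"dp": [-0.0161,0.0588,0],"yaw": 0},{"dp": [-0.0195,0.0708,0],"yaw": 0},{"dp": [-0.0228,0.0829,0],"yaw": 0},{"dp": [-0.0261,0.0949,0],"yaw": 0},{"dp": [-0.029,0.1055,0],"yaw": 0},{"dp": [-0.0319,0.116,0],"yaw": 0},{"dp": [-0.0348,0.1266,0],"yaw": 0},{"dp": [-0.0373,0.1356,0],"yaw": 0},{"dp": [-0.0393,0.1432,0],"yaw": 0},{"dp": [-0.0406,0.1477,0],"yaw": 0},{"dp": [-0.0412,0.15,0],"yaw": 0},{"dp": [-0.0414,0.1507,0],"yaw": 0},{"dp": [-0.0414,0.1507,0],"yaw": 0}])

```text
time_s: 12.9
tcp_pos: [0.4586, 0.2307, 0.3065]
eef_rot: [-180.0, -0.0, 169.7]
contact_force: [0.3, -0.6, -1.5]
gripper_width: 0.0122
gripper_force: 25.0
```

Request:
apply_moves(targets=[{"dp": [0,0,0],"yaw": 0},{"dp": [0,0,-0.001],"yaw": 0},{"dp": [0,0,-0.004],"yaw": 0},{"dp": [0,0,-0.009],"yaw": 0},{"dp": [0,0,-0.016],"yaw": 0},{"dp": [0,0,-0.024],"yaw": 0},{"dp": [0,0,-0.032],"yaw": 0},{"dp": [0,0,-0.04],"yaw": 0},{"dp": [0,0,-0.05],"yaw": 0},{"dp": [0,0,-0.06],"yaw": 0},{"dp": [0,0,-0.07],"yaw": 0},{"dp": [0,0,-0.08],"yaw": 0},{"dp": [0,0,-0.088],"yaw": 0},{"dp": [0,0,-0.094],"yaw": 0},{"dp": [0,0,-0.098],"yaw": 0},{"dp": [0,0,-0.1],"yaw": 0},{"dp": [0,0,-0.1],"yaw": 0},{"dp": [0,0,-0.1],"yaw": 0}])

```text
time_s: 14.4
tcp_pos: [0.4588, 0.2309, 0.2069]
eef_rot: [180.0, 0.0, 169.7]
contact_force: [1.0, -0.2, -1.5]
gripper_width: 0.012
gripper_force: 25.0
```

```bash
python3 - <<'E'
from h import *
from plant import cams
c,s=wrist("w4"); print(s["tcp_pos"],s["eef_rot"],s["gripper_width"])
P=cloud(c); H=hsv(c); T=np.array(s["tcp_pos"]); psi=np.radians(s["eef_rot"][2]-180)
d=P[...,:2]-T[:2]; X=d@[np.cos(psi),np.sin(psi)]; Y=d@[-np.sin(psi),np.cos(psi)]; Z=P[...,2]
# handle & basket relative to tool
m=(abs(X)<.03)&(abs(Y)<.02)&(Z>T[2]-.03)&(Z<T[2]+.025)&(abs(H[...,0].astype(int)-14)<6)&(H[...,1]>100)
print("handle n",m.sum(),"X",np.percentile(X[m],[1,99]) if m.any() else "","Y",np.percentile(Y[m],[1,99]) if m.any() else "")
b=(abs(X)<.06)&(abs(Y)<.07)&(abs(Z-(T[2]-.0935))<.006)&(H[...,1]<80)
print("rim n",b.sum(),"X",np.percentile(X[b],[1,99]),"Y",np.percentile(Y[b],[1,99]))
t=cams.capture("top"); cv2.imwrite("pics/t2.png",t["image"][:,:,::-1]); np.savez("top2.npz",**t)
for n,k in (("w4",c),("top2",t)):
    P=cloud(k);H=hsv(k); d=P[...,:2]-T[:2]; X=d@[np.cos(psi),np.sin(psi)]; Y=d@[-np.sin(psi),np.cos(psi)]; Z=P[...,2]
    g=(cv2.inRange(H,(50,70,30),(88,255,255))>0)&(X>.03)&(X<.16)&(abs(Y)<.06)&(Z>.122)&(Z<.16)
    print(n,"green up",g.sum()); 
    for sg in (-1,1):
        e=g&(Y*sg>.004)
        if e.sum()>5: print(sg,e.sum(),"Y",np.round(np.percentile(Y[e],[2,50,98]),4),"X",np.round([X[e].min(),X[e].max()],4))
E
python3 - <<'E'
import cv2,numpy as np
a=cv2.imread("pics/w4.png"); b=cv2.imread("pics/t2.png")[110:215,100:240]
cv2.imwrite("pics/c4.png",np.vstack([a[100:300,:],cv2.resize(b,(560,400),interpolation=2)]))
E
```

```text
[0.45875504 0.23089145 0.20687208] [1.79979913e+02 2.22805355e-02 1.69745915e+02] 0.012031587953419558
handle n 2028 X [-0.01514861  0.01347866] Y [-0.00668444  0.00635575]
rim n 2323 X [-0.03484737  0.02042268] Y [-0.04553558  0.04558944]
w4 green up 143
-1 69 Y [-0.0177 -0.0149 -0.0123] X [0.0803 0.0879]
1 74 Y [0.0118 0.0145 0.0173] X [0.081  0.0884]
top2 green up 151
-1 119 Y [-0.0176 -0.0141 -0.0054] X [0.0532 0.1395]
1 14 Y [0.0074 0.0142 0.0162] X [0.091 0.139]
```

View pics/c4.png

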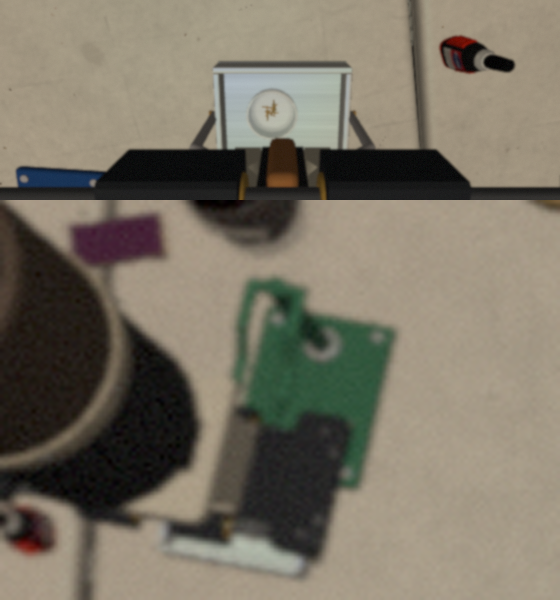

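The dish is upright. The prongs lie symmetric about the tool at Y = −14.9 and +14.5 mm, and the tips' front is at X = 53 mm, so the seat is 84 mm ahead. I'll go in 84 mm.

Request:
apply_moves(targets=[{"dp": [0.001,-0.0002,0],"yaw": 0},{"dp": [0.004,-0.0007,0],"yaw": 0},{"dp": [0.009,-0.0016,0],"yaw": 0},{"dp": [0.016,-0.0029,0],"yaw": 0},{"dp": [0.024,-0.0043,0],"yaw": 0},{"dp": [0.032,-0.0058,0],"yaw": 0},{"dp": [0.04,-0.0072,0],"yaw": 0},{"dp": [0.048,-0.0086,0],"yaw": 0},{"dp": [0.056,-0.0101,0],"yaw": 0},{"dp": [0.064,-0.0115,0],"yaw": 0},{"dp": [0.071,-0.0128,0],"yaw": 0},{"dp": [0.076,-0.0138,0],"yaw": 0},{"dp": [0.08,-0.0145,0],"yaw": 0},{"dp": [0.0822,-0.0149,0],"yaw": 0},{"dp": [0.083,-0.015,0],"yaw": 0},{"dp": [0.083,-0.015,0],"yaw": 0},{"dp": [0.083,-0.015,0],"yaw": 0}])

```text
time_s: 15.92
tcp_pos: [0.5414, 0.2158, 0.2066]
eef_rot: [180.0, 0.0, 169.7]
contact_force: [-0.0, -0.3, -1.8]
gripper_width: 0.0118
gripper_force: 25.0
```

Request:
apply_moves(targets=[{"dp": [0,0,-0.001],"yaw": 0},{"dp": [0,0,-0.003],"yaw": 0},{"dp": [0,0,-0.006],"yaw": 0},{"dp": [0,0,-0.01],"yaw": 0},{"dp": [0,0,-0.014],"yaw": 0},{"dp": [0,0,-0.018],"yaw": 0},{"dp": [0,0,-0.022],"yaw": 0},{"dp": [0,0,-0.025],"yaw": 0},{"dp": [0,0,-0.027],"yaw": 0},{"dp": [0,0,-0.0285],"yaw": 0},{"dp": [0,0,-0.0295],"yaw": 0},{"dp": [0,0,-0.03],"yaw": 0},{"dp": [0,0,-0.03],"yaw": 0},{"dp": [0,0,-0.03],"yaw": 0}])

```text
time_s: 17.08
tcp_pos: [0.5416, 0.2158, 0.1767]
eef_rot: [180.0, 0.0, 169.7]
contact_force: [1.2, -0.8, -2.3]
gripper_width: 0.0119
gripper_force: 25.0
```

```bash
python3 - <<'E'
from h import *
from plant import cams,get_state
s=get_state(); print(s["tcp_pos"],s["contact_force"],s["moment"])
c=cams.capture("scene"); a=c["image"][:,:,::-1]; cv2.imwrite("pics/s5.png",cv2.resize(np.ascontiguousarray(a[120:240,150:300]),None,fx=5,fy=5,interpolation=2))
E
```

```text
[0.54164893 0.21583329 0.17670168] [ 1.2198734  -0.83724773 -2.29614933] [-0.10085291 -0.03898856 -0.02225717]
```

View pics/s5.png

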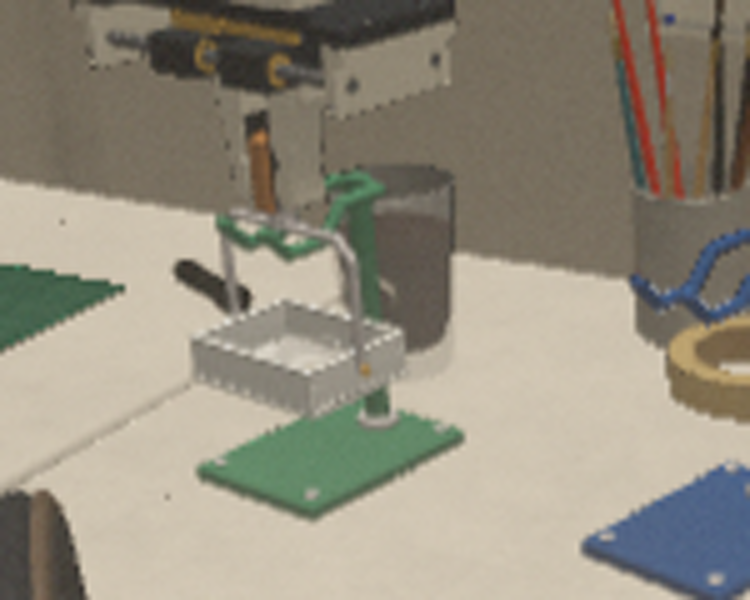

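The crop shows the basket level, with the bar between tips and post, just above the seat at about (275,235). I'll lower gently until the weight comes off.

Request:
apply_moves(targets=[{"dp": [0,0,-0.0007],"yaw": 0},{"dp": [0,0,-0.0014],"yaw": 0},{"dp": [0,0,-0.002],"yaw": 0},{"dp": [0,0,-0.0024],"yaw": 0},{"dp": [0,0,-0.0024],"yaw": 0},{"dp": [0,0,-0.0024],"yaw": 0}])

```text
time_s: 17.63
tcp_pos: [0.5416, 0.2158, 0.1745]
eef_rot: [180.0, 0.0, 169.7]
contact_force: [-0.6, 0.1, 3.4]
gripper_width: 0.0121
gripper_force: 25.0
```

Seated: the force changed sign to +3.4 N. Ease slightly and release.

Request:
apply_moves(targets=[{"dp": [0,0,0.0003],"yaw": 0},{"dp": [0,0,0.0003],"yaw": 0},{"dp": [0,0,0.0003],"yaw": 0}], squeeze=6)

```text
time_s: 17.88
tcp_pos: [0.5417, 0.2158, 0.1746]
eef_rot: [180.0, 0.0, 169.7]
contact_force: [0.0, -0.2, 1.2]
gripper_width: 0.0121
gripper_force: 6.0
```

Request:
apply_moves(targets=[{"dp": [0,0,0],"yaw": 0},{"dp": [0,0,0],"yaw": 0},{"dp": [0,0,0],"yaw": 0},{"dp": [0,0,0],"yaw": 0},{"dp": [0,0,0],"yaw": 0},{"dp": [0,0,0],"yaw": 0},{"dp": [0,0,0],"yaw": 0},{"dp": [0,0,0],"yaw": 0},{"dp": [0,0,0],"yaw": 0},{"dp": [0,0,0],"yaw": 0}], grip=0)

```text
time_s: 18.72
tcp_pos: [0.5416, 0.2158, 0.1745]
eef_rot: [180.0, 0.0, 169.7]
contact_force: [0.2, -0.3, -0.9]
gripper_width: 0.0442
gripper_force: 0.0
```

Open at 44 mm. Retract straight up and check.

Request:
apply_moves(targets=[{"dp": [0,0,0.003],"yaw": 0},{"dp": [0,0,0.01],"yaw": 0},{"dp": [0,0,0.02],"yaw": 0},{"dp": [0,0,0.035],"yaw": 0},{"dp": [0,0,0.055],"yaw": 0},{"dp": [0,0,0.08],"yaw": 0},{"dp": [0,0,0.105],"yaw": 0},{"dp": [0,0,0.13],"yaw": 0},{"dp": [0,0,0.145],"yaw": 0},{"dp": [0,0,0.15],"yaw": 0},{"dp": [0,0,0.15],"yaw": 0},{"dp": [0,0,0.15],"yaw": 0}])

```text
time_s: 19.72
tcp_pos: [0.5412, 0.2157, 0.3242]
eef_rot: [180.0, -0.0, 169.7]
contact_force: [-0.4, -0.5, 0.0]
gripper_width: 0.0437
gripper_force: 0.0
```

```bash
python3 - <<'E'
from h import *
from plant import cams
c,s=wrist("w6"); P=cloud(c); print(s["tcp_pos"])
hi=(P[...,2]>.155)&(P[...,2]<.21)&(abs(P[...,0]-.54)<.06)&(abs(P[...,1]-.215)<.06)
p=P[hi&(P[...,2]>.18)]; print(len(p),p[:,2].max(),cv2.minAreaRect((p[:,:2]*1000).astype(np.float32)))
t=cams.capture("scene")["image"][:,:,::-1]
cv2.imwrite("pics/c6.png",np.hstack([cv2.resize(c["image"][60:240,190:390,::-1],(400,360),interpolation=2),cv2.resize(np.ascontiguousarray(t[140:240,170:281]),(400,360),interpolation=2)]))
E
```

```text
[0.54122035 0.21570588 0.32422789]
596 0.19164506656793606 ((541.722412109375, 215.92347717285156), (11.850384712219238, 29.86400032043457), 79.83724212646484)
```

View pics/c6.png

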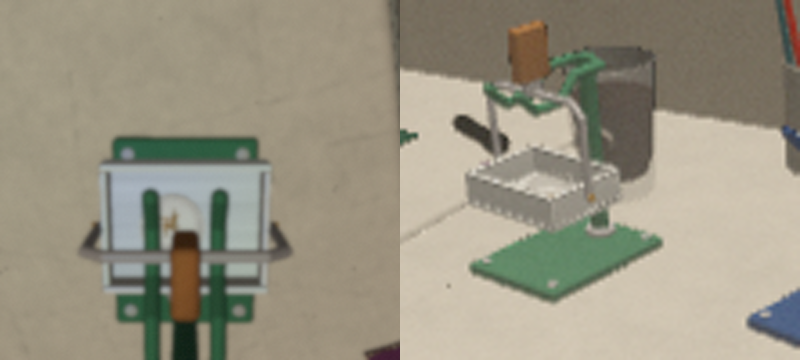

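The bail lies squarely across both green prongs: the bar crosses at (150,255) and (218,255) in the left crop. The basket is level, its dish is upright, the handle top is at 0.192 as it was at the start, and the gripper is clear. I'll hand it in.

```bash
python3 -c "
from plant import r; print(r.close_job())"
```

```text
the job is handed in; nothing more can be done
None
```

The basket hangs level on the green stand's hook, its bail square across both prongs and the dish upright in it. The gripper has let go and is clear, and the job was handed in at about 20 s.

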